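# Switch on the bay that holds the LED driver and start its test

### The job

One of the tester's three bays holds an LED driver: with the fingertips, push the toggle lever in front of that bay all the way over, away from you, leaving the other two levers as they are. Then press the round button on the start box lightly all the way in, keep it in for a full second, let it come back up and withdraw. Pick nothing up; leave the driver and the things lying around where they are.

Things in the scene. Friction and masses are not known exactly. Their poses are not given: they have to be found in the camera images.
- tester: Fixed grey plate 215 x 240 x 12 mm. Origin on the bench, midway between its left and right sides, 115 mm behind its front edge; x points from the levers to the bays (away from the robot, within 0.15 rad), y left. Three bays lie side by side along y, 70 mm apart, each with its own lever directly in front of it on the robot side. One holds the LED driver; flat grey covers (top below 25 mm) fill the others.
- driver_mid (a point): Centre of the LED driver: loose white oblong brick 113 x 34 x 21 mm with a thin lead at its far end, lying lengthways along the tester's x axis in one of the three bays on the 12 mm plate, so that its top is 33 mm above the bench.
- bay_left (a point): Centre of the floor of the left bay, 12 mm above the bench, at (38, 70, 12) mm in the tester's frame.
- bay_middle (a point): Centre of the floor of the middle bay, 12 mm above the bench, at (38, 0, 12) mm in the tester's frame.
- bay_right (a point): Centre of the floor of the right bay, 12 mm above the bench, at (38, -70, 12) mm in the tester's frame.
- lever_left_tip (a point): Centre of the black ball (26 mm across) on the left toggle lever; moves with it. Hinge: along the tester's y axis at tester x = -0.075, y = 0.070, z = 0.034; the ball is 55 mm from it. Off, the lever leans 0.5 rad to tester -x (ball centre 82 mm above the bench); on, 0.5 rad to +x. Takes 1 to 2 N at the ball and stays where left. Its fixed block is 70 x 50 mm, top 37 mm above the bench.
- lever_middle_tip (a point): Centre of the black ball (26 mm across) on the middle toggle lever; moves with it. Hinge: along the tester's y axis at tester x = -0.075, y = 0.000, z = 0.034; the ball is 55 mm from it. Off, the lever leans 0.5 rad to tester -x (ball centre 82 mm above the bench); on, 0.5 rad to +x. Takes 1 to 2 N at the ball and stays where left. Its fixed block is 70 x 50 mm, top 37 mm above the bench.
- lever_right_tip (a point): Centre of the black ball (26 mm across) on the right toggle lever; moves with it. Hinge: along the tester's y axis at tester x = -0.075, y = -0.070, z = 0.034; the ball is 55 mm from it. Off, the lever leans 0.5 rad to tester -x (ball centre 82 mm above the bench); on, 0.5 rad to +x. Takes 1 to 2 N at the ball and stays where left. Its fixed block is 70 x 50 mm, top 37 mm above the bench.
- lever_left (a joint): Angle of the left toggle lever, rad: 0 = off (leaning to the robot side), 1.0 = fully on (leaning to the bay). Starts between 0 and 0.08.
- lever_middle (a joint): Angle of the middle toggle lever, rad: 0 = off (leaning to the robot side), 1.0 = fully on (leaning to the bay). Starts between 0 and 0.08.
- lever_right (a joint): Angle of the right toggle lever, rad: 0 = off (leaning to the robot side), 1.0 = fully on (leaning to the bay). Starts between 0 and 0.08.
- start_box: Fixed grey start box, 100 x 90 x 40 mm, on the bench on the other side of the fixed stack of round panels (80 mm high) from the tester, left or right, with one round black push button on its top. Origin at the centre of its underside.
- start_top (a point): Centre of the flat top of the round black start button (40 mm across), 66 mm above the bench when released; it moves down with the button. The button stands 14 mm above a fixed black ring 56 mm across.
- start (a joint): Travel of the start button, m: 0 = released, 0.010 = fully in. A spring returns it; it starts to move at about 2 N and is fully in at about 6 N, then meets a hard stop.
- screwdriver: Bystander: loose screwdriver, 186 mm long, 21 mm thick, lying on the right. Origin under its middle.
- solder_spool: Bystander: loose spool of solder wire standing on end, 52 mm across, 40 mm high. Its middle is about 18 mm from its origin.
- side_cutters: Bystander: loose yellow-handled side cutters lying flat, 133 x 81 x 12 mm. Origin under its middle.
Mind the look-alikes: they are no part of the job. Leave any blue look-alike of the start_box alone.

How it is judged:
By the outcome, as a careful person would: the job done as asked, in the order asked, and still so for the second after the job is handed in, with the robot touching nothing.
It also fails if it takes over 48 s, if anything falls off the work surface, if the arm or the gripper's body presses on something with over 40 N, if the wrist force passes 120 N, or if a joint passes its speed limit or range.

### The arm

A 6-joint arm with a two-finger parallel gripper is mounted at the origin on a cart in front of the work surface, level with it; the furniture and walls round the work are solid. World frame = base frame: x ahead of the robot, y to its left, z up, the work surface at z = 0. Lengths are in m, angles in rad, forces in N, time in s.
With the tool pointing down it reaches from about 0.25 to 0.8 m from the base axis. Payload 8.5 kg.
Tool frame: the origin (TCP) lies at the very end of the fingers, on their centre line; the grasp point (between the pads) lies 19 mm behind it; z points along the fingers, y is the line along which they close (so a half turn about z gives the same grasp; the last joint's range is limited). The gripper opens to 85 mm and grips with 20 to 120 N. Pads are 22 mm wide; open, the fingers measure 114 mm over their backs; the gripper's body (76 mm by 85 mm) begins 54 mm behind the grasp point. The pads swing forward as they close: fully open they stand 13 mm farther back than shut.
Start: joints at [1.315, 0.238, -0.013, 1.319, 0, 1.571], TCP at [0.133, 0.508, 0.231] pointing down, gripper open.
Joint ranges: [-2.66, 2.66], [-1.03, 1.9], [-1.14, 1.46], [-1.82, 2.27], [-1.45, 1.34], [-3.14, 3.14]. Speed limits (rad/s): [2.22, 2.22, 2.79, 3.14, 3.14, 3.14].

### API

Orientations are given as [roll, pitch, yaw] about the fixed x, y, z axes, in that order (R = Rz(yaw) Ry(pitch) Rx(roll)).
In Python, from cell import ctrl, imaging gives the robot as it stands. Calls block until the motion is done:
- ctrl.movep(position, orientation): joint-space move of the TCP to a pose.
- ctrl.line_to(position, orientation=None, feed=0.15, contact_N=None): straight line of the TCP; orientation=None keeps the orientation; feed is the mean speed in m/s. With contact_N (N) it stops when the force on the tool has changed by that much, and returns True; else False.
- ctrl.set_joints(angles): joint-space move.
- ctrl.gripper_to(opening, strength=None): finger opening in m; strength is the grip in N (None keeps the last); returns when the fingers have stopped.
- ctrl.sleep(seconds).
- ctrl.solve_ik(position, orientation): joint angles nearest the present ones, or None.
- ctrl.read_state(): the state.
- imaging.camera(name): name is "side" or "top"; returns a dict with "frame" (420x560x3 uint8, red, green, blue), "z_map" (420x560 float32, m along the optical axis (not along the pixel's ray), 0 where there is no reading), "fov_y" (degrees; the focal length in pixels is half the picture's height over the tangent of half this angle, whatever the lens; pixels are square), "cx", "cy" (the principal point, pixels), "dist" ([k1, k2, p1, p2, k3] as OpenCV has them; the pictures are not rectified), "R" (3x3) and "t" (3): a world point X has camera coordinates R X + t. Camera axes: x right, y down, z forward; pixel columns grow to the right and rows downward; lengths in m; the calibration is good to about 2 mm. A picture is of the moment at which its call begins.
A pose or a line that the arm cannot do raises ctrl.PlanningError and nothing moves.
- ctrl.finish_job(): hands the job in; it is judged then, once.
The state is a dict: "time": time; "q": joint angles; "joint_velocities": joint speeds; "joint_torque": joint torques, N m; "position": TCP position; "eef_rot": TCP orientation; "contact_force": force on the tool from outside, world axes, zero at the start; "moment": the same for the moment, N m; "finger_gap": finger opening in m; "gripper_force": force on a finger pad.
Only numpy, scipy, OpenCV 4.12 (cv2) and the standard library are available. Lean on these libraries where they do the work, as an engineer would, in place of code of your own. Each camera call takes 0.05 s, during which the arm holds its last target. There are 200 camera calls.

## Working session

There is one attempt and no reset: what is moved stays moved. The work goes in short steps, each a Python script; the robot and the scene stay as the last script left them, time stands still between calls to the robot, and variables do not carry over. Pictures are saved under pics/ and viewed, at most 10 in all, crops included, and the job is handed in when it is done.

```bash
mkdir -p pics
cat > h.py <<'E'
import numpy as np, cv2
from cell import ctrl, imaging
def K(c):
    f=c["frame"].shape[0]/2/np.tan(np.radians(c["fov_y"])/2)
    return np.array([[f,0,c["cx"]],[0,f,c["cy"]],[0,0,1]])
def ray(c,uv):
    n=cv2.undistortPoints(np.array(uv,float).reshape(-1,1,2),K(c),np.array(c["dist"],float)).reshape(-1,2)
    d=np.c_[n,np.ones(len(n))]
    R=np.array(c["R"]);t=np.array(c["t"])
    return -R.T@t, d@R
def onz(c,uv,z):
    o,d=ray(c,uv); return o+d*((z-o[2])/d[:,2])[:,None]
def proj(c,X):
    return cv2.projectPoints(np.array(X,float).reshape(-1,1,3),cv2.Rodrigues(np.array(c["R"]))[0],np.array(c["t"],float),K(c),np.array(c["dist"],float))[0].reshape(-1,2)
def save(n,im): cv2.imwrite(f"pics/{n}.png",cv2.cvtColor(im,cv2.COLOR_RGB2BGR))
E
python3 - <<'E'
from h import *
import pickle
for n in("top","side"):
    c=imaging.camera(n); save(n+"0",c["frame"]); pickle.dump(c,open(n+".pkl","wb"))
    print(n,-np.array(c["R"]).T@np.array(c["t"]),c["fov_y"])
print(ctrl.read_state()["eef_rot"])
E
```

```text
top [ 0.2393029  -0.19985311  1.57105087] 44.51892891905659
side [-0.1249415  -1.18525928  0.67652506] 54.2289803641695
[-3.14030029e+00 -2.56550215e-05  2.88578772e+00]
```

View pics/top0.png

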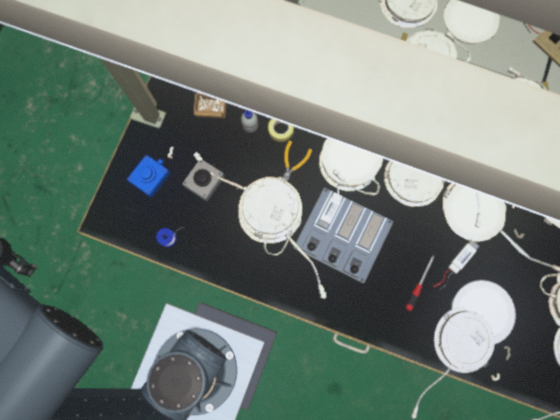

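View pics/side0.png

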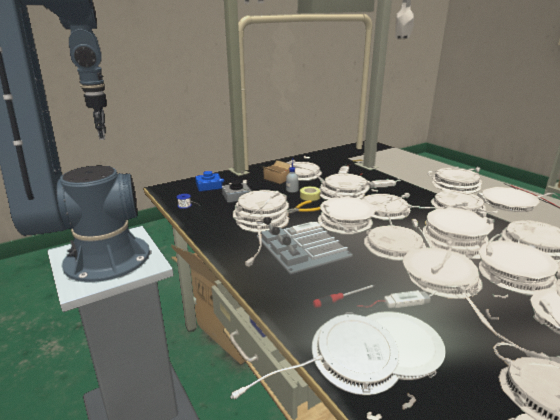

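The top view shows the grey tester around (346,236), with levers at about (312,244), (333,256) and (355,267). The grey start box is at (203,178), with the spool at (166,237). The blue box at (148,175) is the look-alike. The stack at (270,208) sits between the tester and the grey box. I'll confirm the bay and the box in an enlarged crop.

Run:
```python
from h import *
import pickle
c=pickle.load(open("top.pkl","rb"));s=pickle.load(open("side.pkl","rb"))
f=c["frame"]
a=cv2.resize(f[180:290,290:400],(396,396),interpolation=cv2.INTER_CUBIC)
b=cv2.resize(f[140:250,130:240],(396,396),interpolation=cv2.INTER_CUBIC)
save("crop1",np.hstack([a,b]))
g=s["frame"]
save("crop2",cv2.resize(g[160:280,170:360],(760,480),interpolation=cv2.INTER_CUBIC))
# black blobs on tester & button
print("levers z.082",onz(c,[(312,244),(333,256),(355,267)],.082).round(3))
print("button",onz(c,[(202,177)],.066).round(3))
```

```text
levers z.082 [[ 0.462 -0.192  0.082]
 [ 0.451 -0.262  0.082]
 [ 0.443 -0.332  0.082]]
button [[0.539 0.192 0.066]]
```

View pics/crop1.png

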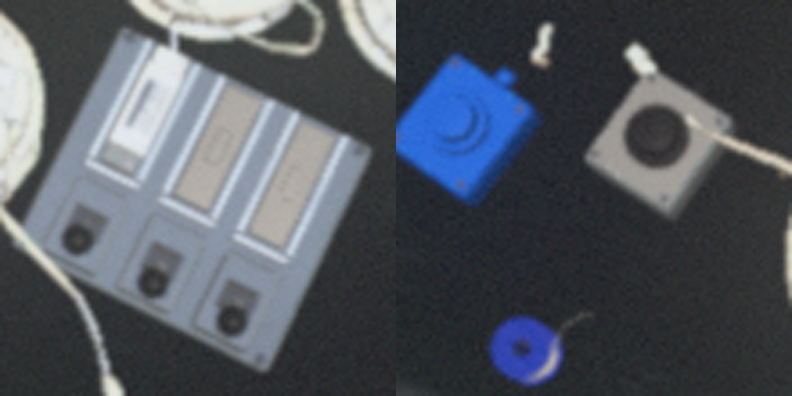

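View pics/crop2.png

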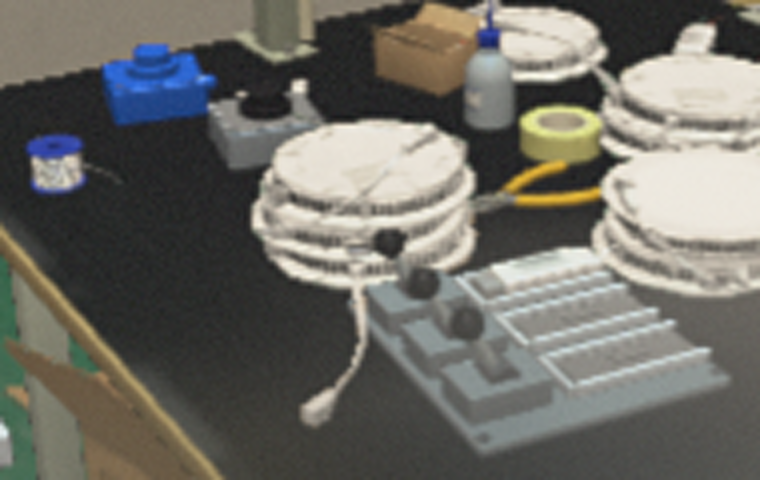

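The white brick with a lead at its far end is in the left bay: crop (145,110), full frame about (330,211). The middle and right bays hold flat covers, so the left lever, with its ball at about (312,246), is the one to push. The grey box at (203,178) has the black round button and the blue one is the look-alike. Next I'll refine the positions with masks and both views.

Run:
```python
from h import *
import pickle
c=pickle.load(open("top.pkl","rb"));s=pickle.load(open("side.pkl","rb"))
def dark(cam,uv,r,th):
    g=cv2.cvtColor(cam["frame"],cv2.COLOR_RGB2GRAY); u,v=map(int,uv)
    m=(g[v-r:v+r+1,u-r:u+r+1]<th).astype(np.uint8)
    n,l,st,ce=cv2.connectedComponentsWithStats(m)
    i=1+np.argmax(st[1:,4]); return ce[i]+[u-r,v-r],st[i,4]
def tri(p,q):
    o1,d1=ray(c,[p]);o2,d2=ray(s,[q]);d1=d1[0];d2=d2[0]
    k=np.linalg.lstsq(np.c_[d1,-d2],o2-o1,rcond=None)[0]
    a,b=o1+k[0]*d1,o2+k[1]*d2; return (a+b)/2,np.linalg.norm(a-b)
T=[(312,246),(333,258),(355,269)]
S=[(170+390/4,160+242/4),(170+422/4,160+283/4),(170+465/4,160+322/4)]
for p,q in zip(T,S):
    a,na=dark(c,p,6,60); b,nb=dark(s,q,6,60)
    print("ball",a.round(1),na,b.round(1),nb,onz(c,[a],.082).round(4),[np.round(x,4) for x in tri(a,b)])
a,na=dark(c,(203,178),13,75); print("btn",a,na,onz(c,[a],.06).round(4), "depth z")
# depth -> world heights
def world(cam):
    h,w=cam["z_map"].shape; uv=np.stack(np.meshgrid(np.arange(w),np.arange(h)),-1).reshape(-1,2)
    o,d=ray(cam,uv); return (o+d*cam["z_map"].reshape(-1,1)).reshape(h,w,3)
W=world(c); np.save("W.npy",W)
for n,(u,v) in dict(btn=(202,177),btn2=(203,179),box=(192,183),stack=(270,208),drv=(330,211),mid=(351,220),right=(374,234),ball=(312,246),bench=(200,220),band=(200,60),band2=(200,85)).items(): print(n,W[v,u].round(3))
WB=W[165:192,190:216]; m=(WB[...,2]>.058)&(WB[...,2]<.08); print("btn top by depth",m.sum(),WB[m].mean(0).round(4))
# tester yaw: blue-grey plate hull
hsv=cv2.cvtColor(c["frame"],cv2.COLOR_RGB2HSV)
g=c["frame"].astype(int); m=((g[...,2]-g[...,0]>5)&(g[...,2]>70)&(g[...,2]<190)).astype(np.uint8)
roi=np.zeros_like(m); roi[183:287,293:398]=1; m=cv2.morphologyEx(m*roi,cv2.MORPH_OPEN,np.ones((3,3)))
n,l,st,ce=cv2.connectedComponentsWithStats(m); i=1+np.argmax(st[1:,4])
pts=np.argwhere(l==i)[:,::-1]; X=onz(c,pts,.012)[:,:2]
r=cv2.minAreaRect((X*1000).astype(np.float32)); print("plate",r)
```

```text
ball [311.1 245.3] 16 [267.  220.4] 28 [[ 0.4575 -0.1911  0.082 ]] [array([ 0.4573, -0.1909,  0.0817]), np.float64(0.0006)]
ball [332.  257.9] 23 [275. 233.] 3 [[ 0.4444 -0.2607  0.082 ]] [array([ 0.4446, -0.2606,  0.0727]), np.float64(0.0023)]Traceback (most recent call last):
  File "<stdin>", line 16, in <module>
  File "<stdin>", line 8, in dark
    return _wrapfunc(a, 'argmax', axis=axis, out=out, **kwds)
    return bound(*args, **kwds)
ValueError: attempt to get argmax of an empty sequence
```

Run:
```python
from h import *
import pickle
c=pickle.load(open("top.pkl","rb"))
g0=cv2.cvtColor(c["frame"],cv2.COLOR_RGB2GRAY)
def dark(uv,r,th):
    u,v=uv; m=(g0[v-r:v+r+1,u-r:u+r+1]<th).astype(np.uint8)
    n,l,st,ce=cv2.connectedComponentsWithStats(m); i=1+np.argmax(st[1:,4]); return ce[i]+[u-r,v-r],st[i,4]
for p in [(312,246),(333,258),(355,269)]:
    a,n=dark(p,7,75); print("ball",a.round(1),n,onz(c,[a],.082).round(4))
a,n=dark((203,178),13,75); print("btn",a,n,onz(c,[a],.06).round(4))
h,w=g0.shape; uv=np.stack(np.meshgrid(np.arange(w),np.arange(h)),-1).reshape(-1,2)
o,d=ray(c,uv); W=(o+d*c["z_map"].reshape(-1,1)).reshape(h,w,3)
for n,(u,v) in dict(btn=(202,177),box=(192,183),stack=(270,208),drv=(330,211),mid=(351,220),right=(374,234),ball=(312,246),bench=(200,220),band=(200,60),band2=(200,85)).items(): print(n,W[v,u].round(3))
WB=W[165:192,190:216]; m=(WB[...,2]>.058)&(WB[...,2]<.08); print("btn top by depth",m.sum(),WB[m].mean(0).round(4))
g=c["frame"].astype(int); m=((g[...,2]-g[...,0]>5)&(g[...,2]>70)&(g[...,2]<190)).astype(np.uint8)
roi=np.zeros_like(m); roi[183:287,293:398]=1; m=cv2.morphologyEx(m*roi,cv2.MORPH_OPEN,np.ones((3,3)))
n,l,st,ce=cv2.connectedComponentsWithStats(m); i=1+np.argmax(st[1:,4])
X=onz(c,np.argwhere(l==i)[:,::-1],.012)[:,:2]
print("plate",cv2.minAreaRect((X*1000).astype(np.float32)))
S=W[150:260,225:310].reshape(-1,3); S=S[(S[:,2]>.05)&(S[:,2]<.12)]; print("stack",S.min(0),S.max(0))
R0=ctrl.read_state()["q"]
for P in ([.43,-.187,.16],[.54,.192,.12]):
  for y in (-.13,np.pi-.13): print(P,y,np.round(ctrl.solve_ik(P,[np.pi,0,y]),2))
```

```text
ball [311.1 245.9] 47 [[ 0.4559 -0.1918  0.082 ]]
ball [332. 258.] 46 [[ 0.4443 -0.2609  0.082 ]]
ball [353.9 268.5] 48 [[ 0.4379 -0.3307  0.082 ]]
btn [201.9047619  177.40952381] 210 [[0.5386 0.193  0.06  ]]
btn [0.538 0.19  0.071]
box [0.515 0.22  0.041]
stack [ 0.519 -0.039  0.082]
drv [ 0.585 -0.208  0.03 ]
mid [ 0.583 -0.278  0.025]
right [ 0.566 -0.358  0.028]
ball [ 0.455 -0.194  0.095]
bench [ 0.421  0.161 -0.001]
band [ 0.33  -0.124  1.364]
band2 [ 0.327 -0.121  1.341]
btn top by depth 133 [0.5406 0.1955 0.0651]
plate ((535.8643798828125, -271.6850891113281), (243.87576293945312, 217.66505432128906), 83.59605407714844)
stack [ 0.39387562 -0.19025446  0.05008916] [0.62125355 0.12425782 0.11986107]
[0.43, -0.187, 0.16] -0.13 [-0.41  0.18 -0.28  1.11  0.    2.86]
[0.43, -0.187, 0.16] 3.0115926535897932 [-0.41  0.18 -0.28  1.11  0.   -0.28]
[0.54, 0.192, 0.12] -0.13 [ 0.34  0.38 -0.11  1.09  0.   -2.67]
[0.54, 0.192, 0.12] 3.0115926535897932 [ 0.34  0.38 -0.11  1.09  0.    0.47]
```

Plate size (244 x 218 mm), ball spacing (70 mm), ball height (82 mm) and button height (65 mm) all agree with the description. Tester yaw is about -0.12 rad. Now I'll push the left lever.

Run:
```python
from h import *
y=-.12; u=np.array([np.cos(y),np.sin(y),0]); o=[np.pi,0,np.pi+y]
b=np.array([.457,-.1912,0]); z=lambda p,h:list(p+[0,0,h])
st=lambda: ctrl.read_state()
ctrl.movep(z(b-.065*u,.2),o); ctrl.gripper_to(0.0,20)
ctrl.line_to(z(b-.065*u,.064),feed=.12)
print(st()["position"],st()["contact_force"],st()["finger_gap"])
hit=ctrl.line_to(z(b+.042*u,.064),feed=.05,contact_N=8)
s=st(); print(hit,s["time"],np.array(s["position"]),(np.array(s["position"])-b)@u,s["contact_force"])
ctrl.line_to(z(b-.04*u,.064),feed=.12)
ctrl.line_to(z(b-.05*u,.18),feed=.15)
c=imaging.camera("side"); save("side1",cv2.resize(c["frame"][160:280,170:360],(760,480),interpolation=cv2.INTER_CUBIC)); print(st()["time"])
```

```text
[ 0.39286751 -0.1835929   0.06451377] [-0.13934712  0.09806255  0.01579855] -0.000417101380394416
True 6.3667 [ 0.48022339 -0.19382112  0.06322959] 0.02337015786054136 [-3.4416789   0.12683622  5.58336811]
8.0167
```

View pics/side1.png

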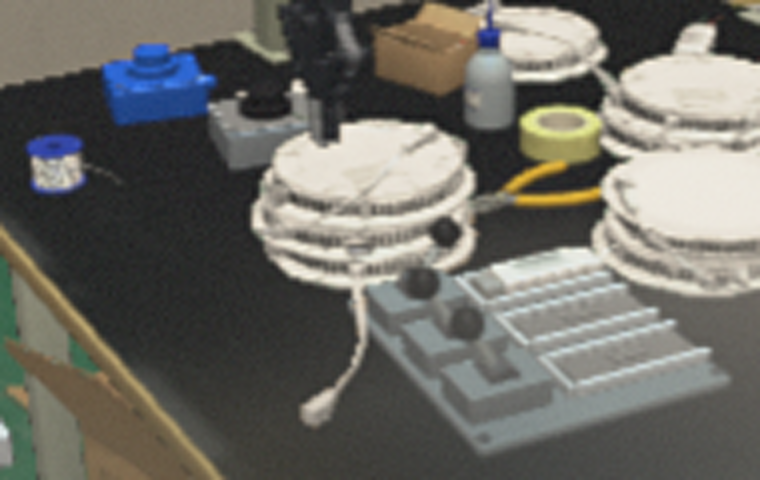

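The left ball moved from crop (390,242) to (446,232), and the other two balls look unchanged. I'll compute the lever angle from both views.

Run:
```python
from h import *
y=-.12; R=np.array([[np.cos(y),-np.sin(y),0],[np.sin(y),np.cos(y),0],[0,0,1]])
O=np.array([.5433,-.2725,0])
s=imaging.camera("side"); t=imaging.camera("top")
for cam,p,n in((s,(281,218),"s"),(t,(327,235),"t")):
    g=cv2.cvtColor(cam["frame"],cv2.COLOR_RGB2GRAY)
    if n=="s":
        u,v=p;r=6; m=(g[v-r:v+r+1,u-r:u+r+1]<85).astype(np.uint8); k,l,st,ce=cv2.connectedComponentsWithStats(m); print("s ball",ce[1+np.argmax(st[1:,4])]+[u-r,v-r],st[1:,4])
    for a in (0,.04,.7,.8,.9,1.0):
        q=O+R@np.array([-.075+.055*np.sin(a-.5),.07,.034+.055*np.cos(a-.5)]); print(n,a,proj(cam,q).round(1))
save("top1",cv2.resize(t["frame"][190:290,270:400],(780,600),interpolation=cv2.INTER_CUBIC))
```

```text
s ball [280.775 217.85 ] [40]
s 0 [[265.4 220.7]]
s 0.04 [[266.  220.3]]
s 0.7 [[276.1 216.7]]
s 0.8 [[277.6 216.8]]
s 0.9 [[279.1 217. ]]
s 1.0 [[280.5 217.4]]
t 0 [[310.2 247.3]]
t 0.04 [[310.6 246.7]]
t 0.7 [[316.1 235.8]]
t 0.8 [[316.9 234.3]]
t 0.9 [[317.7 232.9]]
t 1.0 [[318.4 231.5]]
```

View pics/top1.png

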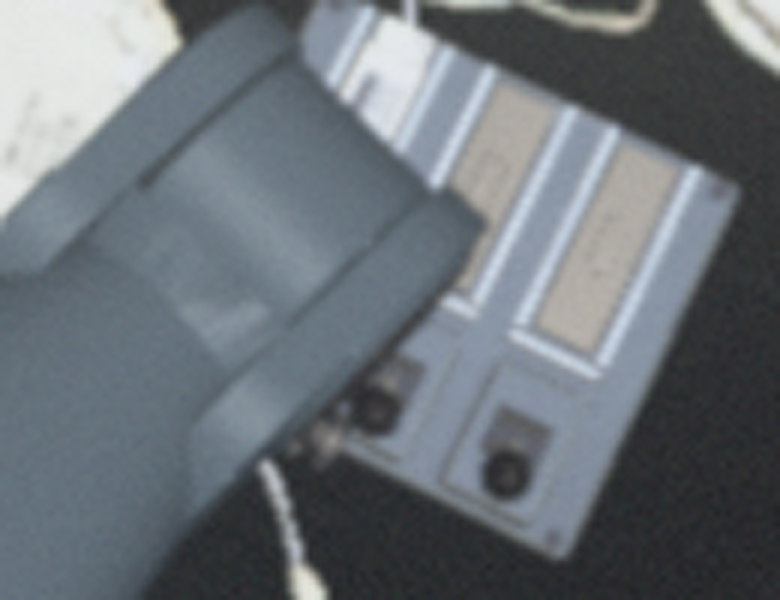

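The top view is hidden by the wrist, but the middle and right levers are untouched at crop (377,405) and (507,470). The side view fits about 0.97 to 1.0. A firmer second push at ball height will make sure of the stop, and then I'll go on to the button.

Run:
```python
from h import *
y=-.12; u=np.array([np.cos(y),np.sin(y),0]); o=[np.pi,0,np.pi+y]
b=np.array([.457,-.1912,0]); z=lambda p,h:list(p+[0,0,h])
st=lambda: ctrl.read_state()
ctrl.line_to(z(b-.03*u,.072),feed=.15)
hit=ctrl.line_to(z(b+.045*u,.072),feed=.04,contact_N=14)
s=st(); print(hit,s["time"],(np.array(s["position"])-b)@u,s["position"],s["contact_force"])
ctrl.line_to(z(b-.03*u,.072),feed=.12)
ctrl.line_to(z(b-.04*u,.2),feed=.15)
B=np.array([.539,.193,0])
ctrl.movep(z(B,.16),o)
c=imaging.camera("side"); g=cv2.cvtColor(c["frame"],cv2.COLOR_RGB2GRAY)
m=(g[211:225,274:288]<85).astype(np.uint8);k,l,q,ce=cv2.connectedComponentsWithStats(m); print("ball",ce[1+np.argmax(q[1:,4])]+[274,211])
t=imaging.camera("top"); v=t["frame"][160:290,180:370]
save("top2",cv2.resize(v,(760,520),interpolation=cv2.INTER_CUBIC))
s=st(); print(s["time"],s["position"],s["contact_force"])
```

```text
True 10.2917 0.023997050349901346 [ 0.48084799 -0.19387775  0.07112877] [-0.87640533  0.68575401  0.43041118]
ball [280.775 217.85 ]
13.4833 [0.539214   0.19176809 0.16024638] [-0.21797856 -0.54648021 -0.43178667]
```

View pics/top2.png

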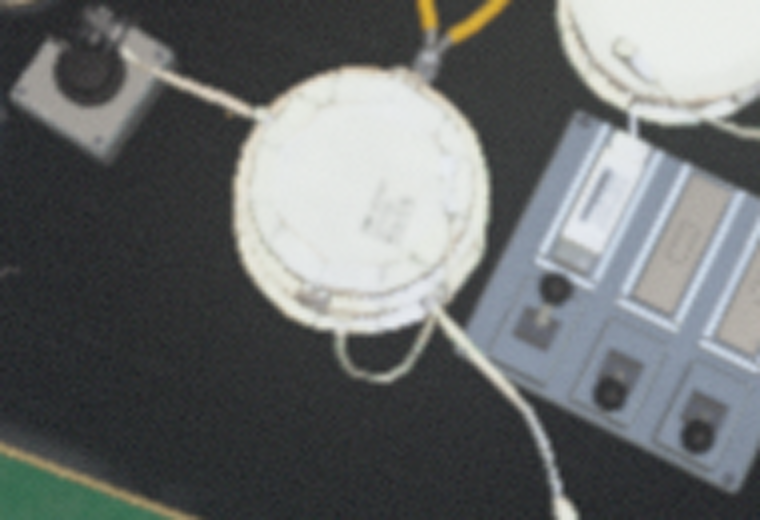

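The left lever is over, with its ball at crop (555,288), full frame (318.7,232), against a prediction of (318.4,231.5) for fully on. The firmer push moved nothing further, the driver is in place and the other levers are still off. Now the button.

Run:
```python
from h import *
B=[.539,.193]; st=lambda: ctrl.read_state()
ctrl.line_to(B+[.075],feed=.1); print(st()["contact_force"])
ctrl.sleep(.3)
hit=ctrl.line_to(B+[.050],feed=.012,contact_N=9)
for i in range(4):
    s=st(); print(hit,s["time"],s["position"],s["contact_force"]); ctrl.sleep(.4)
```

```text
[-0.25808048  0.07906437  0.10098674]
True 16.2417 [0.53903845 0.19300739 0.0560872 ] [0.02123131 0.81014742 5.47339253]
True 16.6417 [0.53901658 0.19301012 0.05607914] [-0.64133308 -1.02084036  5.94070503]
True 17.0417 [0.53904065 0.19301882 0.05605801] [-0.77773016  0.09463931  6.96018846]
True 17.4417 [0.53904128 0.19301206 0.05607253] [-0.68025456 -0.12959401  6.38283722]
```

The button is in by about 10 mm at 6 N. I'll press slightly further to be sure of the stop, hold, and release.

Run:
```python
from h import *
B=[.539,.193]; st=lambda: ctrl.read_state()
hit=ctrl.line_to(B+[.0545],feed=.006,contact_N=5)
for i in range(4):
    s=st(); print(hit,s["time"],s["position"][2],s["contact_force"][2]); ctrl.sleep(.4)
ctrl.line_to(B+[.085],feed=.04); ctrl.line_to(B+[.2],feed=.15)
ctrl.movep([.4,.3,.25],[np.pi,0,np.pi-.12])
t=imaging.camera("top"); a=cv2.resize(t["frame"][150:290,130:400],(800,415),interpolation=cv2.INTER_CUBIC); save("top3",a)
s=st(); print(s["time"],s["contact_force"])
```

```text
True 18.05 0.05606497358732854 6.184599889008245
True 18.45 0.0560812313807056 6.761323405580967
True 18.85 0.05608803791481489 7.036578299016346
True 19.25 0.05606361590175217 6.73458028583663
22.2583 [ 0.21103702 -0.03633012  0.1659876 ]
```

View pics/top3.png

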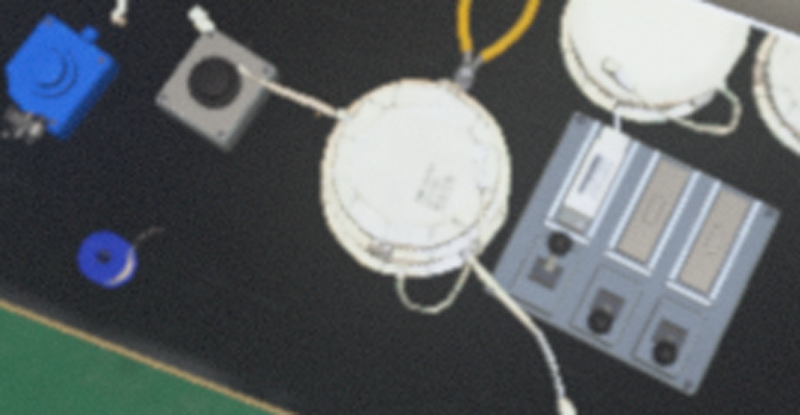

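The left lever is on (crop (560,243)), the other two are off, the button is back up at (213,82), and nothing else has moved. The second press went no deeper, so the button was at its stop throughout the hold. Handing in.

```bash
python3 -c "
from cell import ctrl
print(ctrl.finish_job())"
```

```text
the job is handed in; nothing more can be done
None
```

I pushed the left lever, in front of the LED driver, fully over, then held the start button in at its stop for about 3 s, released it, withdrew clear and handed the job in at about 22 s; the judging result was not reported back.

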